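Set out the tumbler sizes on the shop's display risers

TASK

Set up the cup-size display on the shop counter: stand each of the four plain tumblers upright in the middle of the round black riser of its size rank, the smallest tumbler on the smallest riser, the next on the next, up to the largest on the largest. Leave the two stemmed cups standing where they are.

Things in the scene. Friction and masses are not known exactly. Their poses are not given: they have to be found in the camera images.
- cup_mini: the smallest of the four plain tumblers: loose, stiff white plastic, open at the top, standing upright on the counter; 42 mm tall, round and slightly tapered, outside diameter 40 mm at the rim and 34 mm at the foot, wall 2 mm, floor 4 mm thick, about 14 g. Origin: centre of its underside; z up through the mouth
- cup_small: the second smallest of the four plain tumblers: loose, stiff white plastic, open at the top, standing upright on the counter; 60 mm tall, round and slightly tapered, outside diameter 48 mm at the rim and 38 mm at the foot, wall 2 mm, floor 4 mm thick, about 22 g. Origin: centre of its underside; z up through the mouth
- cup_medium: the second largest of the four plain tumblers: loose, stiff white plastic, open at the top, standing upright on the counter; 80 mm tall, round and slightly tapered, outside diameter 56 mm at the rim and 44 mm at the foot, wall 2 mm, floor 4 mm thick, about 32 g. Origin: centre of its underside; z up through the mouth
- cup_large: the largest of the four plain tumblers: loose, stiff white plastic, open at the top, standing upright on the counter; 100 mm tall, round and slightly tapered, outside diameter 64 mm at the rim and 50 mm at the foot, wall 2 mm, floor 4 mm thick, about 45 g. Origin: centre of its underside; z up through the mouth
- riser_mini: the smallest of the four display risers: a solid round black plastic disc fixed to the counter, diameter 60 mm, 10 mm high, flat on top. Origin: centre of its underside, on the counter (z = 0); its top face is 10 mm above; z up
- riser_small: the second smallest of the four display risers: a solid round black plastic disc fixed to the counter, diameter 78 mm, 18 mm high, flat on top. Origin: centre of its underside, on the counter (z = 0); its top face is 18 mm above; z up
- riser_medium: the second largest of the four display risers: a solid round black plastic disc fixed to the counter, diameter 96 mm, 26 mm high, flat on top. Origin: centre of its underside, on the counter (z = 0); its top face is 26 mm above; z up
- riser_large: the largest of the four display risers: a solid round black plastic disc fixed to the counter, diameter 114 mm, 34 mm high, flat on top. Origin: centre of its underside, on the counter (z = 0); its top face is 34 mm above; z up
- wine_cup: stemmed wine cup, to be left alone: loose, white plastic, 105 mm tall; foot disc 60 mm across, thin stem to 45 mm up, bowl up to 56 mm across above it. Origin: centre of its underside; z up
- flute: stemmed party flute, to be left alone: loose, white plastic, 130 mm tall; foot disc 58 mm across, thin stem to 40 mm up, narrow bowl up to 42 mm across above it. Origin: centre of its underside; z up
Mind the look-alikes: they are no part of the job. Leave any orange look-alike of the cup_medium alone.

How it is judged:
By the outcome, as a careful person would: the job done as asked, in the order asked, and still so for the second after the job is handed in, with the robot touching nothing.
It also fails if it takes over 120 s, if anything falls off the work surface, if the arm or the gripper's body presses on something with over 40 N, if the wrist force passes 120 N, or if a joint passes its speed limit or range.

ROBOT

A 7-joint arm with a two-finger parallel gripper is mounted at the origin on the work surface. World frame = base frame: x ahead of the robot, y to its left, z up, the work surface at z = 0. Lengths are in m, angles in rad, forces in N, time in s.
With the tool pointing down it reaches from about 0.425 to 0.925 m from the base axis. Payload 6.8 kg.
Tool frame: the origin (TCP) lies midway between the tips of the shut fingers; the grasp point (between the pads) lies 19 mm behind it; z points along the fingers, x is the direction in which the jaws open and shut, and the axes are right-handed (so a half turn about z gives the same grasp; the last joint's range is limited). The gripper opens to 85 mm and grips with 20 to 120 N. Pads are 22 mm wide; open, the fingers measure 114 mm over their backs; the gripper's body (76 mm by 85 mm) begins 54 mm behind the grasp point. The pads swing forward as they close: fully open they stand 13 mm farther back than shut.
Start: joints at [-1.285, 0.477, 0.022, 1.555, -0.011, 1.109, -0.083], TCP at [0.259, 0.623, 0.231] pointing down, gripper open.
Joint ranges: [-2.96, 2.96], [-0.34, 2.1], [-1.41, 1.46], [0.24, 2.44], [-1.37, 4.51], [0.17, 1.92], [-2.96, 2.96]. Speed limits (rad/s): [2.39, 2.39, 3.14, 3.14, 3.14, 3.14, 3.14].

INTERFACE

Orientations are given as a unit quaternion [w, x, y, z].
In Python, from station import bot, imaging, nets gives the robot as it stands. The module is installed in compiled form; this text tells all that it offers.
- The arm moves only by the tool apply_moves, never from a script. Its argument "moves" is text: rows parted by semicolons, each of 7 numbers parted by spaces: the gripper command: -1 is fully open, 1 is shut, values between are in proportion, then the shift along the tool's x, y, z normalised to -1 to 1, where 1 is 120 mm, then the turn, a rotation vector about the tool's x, y, z normalised to -1 to 1, where 1 is 4 degrees. In form: hand dx dy dz rx ry rz; .... A call has 1 to 12 rows; each row shifts and turns the commanded pose from where the row before left it, along the tool's axes as they then stand; what a row does not reach is not made up. A row lasts 1/12 s, in which the tool goes at most 41.7 mm and 7.16 degrees, less where a joint would pass 70% of its speed; a pose out of reach is approached as far as the arm can. A call with a number of a shift or a turn outside -1 to 1 is refused whole. A call with a gripper value outside its range is refused whole. The fingers move at their own pace and stop on an object; "force" is the grip in N (left out, the last holds). Time passes only in rows, so rows that do not move let the fingers close. It gives the time, the measured TCP pose, the force and the opening at its end, in the units of the state.
- bot.get_obs(): the state, without advancing time (a new reading comes with each control period).
- imaging.read_camera(name): name is "scene" or "top" or "wrist"; returns a dict with "image" (400x640x3 uint8, red, green, blue), "fx", "fy", "cx", "cy" (pixels), "dist_coeffs" ([k1, k2, p1, p2, k3] as OpenCV has them; the pictures are not rectified), "view" (4x4, takes a point from world to camera coordinates); the wrist camera has in their place "mount" (4x4, takes a point from camera to tool coordinates, whose origin is the TCP and whose axes are the tool frame's). Camera axes: x right, y down, z forward; pixel columns grow to the right and rows downward; lengths in m; the calibration is good to about 2 mm. A picture is of the moment at which its call begins: read the wrist's pose just before it. There is no depth.
- bot.hand_in(): hands the job in, once; it reports no verdict.
Trained networks look in a picture, given as the dict that the camera call returned (one of the last four; its "shot" number tells which), for a name from the list of things; names that differ only in an ending like _2 or _b are one class to them, and where a whole thing is asked for, a point or a joint stands for the part that bears it (a point fixed in the world has none). Each returns a list of dicts, best first, with "score" (0 to 1); they miss things now and then, are a little off and sometimes report something else, mostly with a low value. They report only what shows in the picture. A call takes as long as a camera call. They do not tell look-alikes from the thing itself.
- nets.spot_in(picture, name): "rect" ([left, top, right, bottom] in pixels, round what is visible of it).
- nets.outline_of(picture, name): "region" (400x640 bool, what is visible of it) and "rect" ([left, top, right, bottom] in pixels, round what is visible of it).
- nets.spot_point(picture, name): "location" ([column, row] in pixels: a listed point, or the origin of a listed thing).
The state is a dict: "t": time; "q": joint angles; "joint_vel": joint speeds; "joint_torque": joint torques, N m; "eef_pos": TCP position; "tool_rot": TCP orientation; "contact_force": force on the tool from outside, world axes, zero at the start; "torque": the same for the moment, N m; "gripper_width": opening from 0.0 (shut) to 1.0 (fully open).
Only numpy, scipy, OpenCV 4.12 (cv2) and the standard library are available. Lean on these libraries where they do the work, as an engineer would, in place of code of your own. Each camera call takes 0.05 s, during which the arm holds its last target.

## Working session

There is one attempt and no reset: what is moved stays moved. The work goes in short steps, Python scripts to look and compute and a tool call to move; the robot and the scene stay as the last step left them, time stands still between calls to the robot, and variables do not carry over. Pictures are saved under pics/ and viewed, and the job is handed in when it is done.

Besides the shell and the picture viewer there is one more tool, called as a command line: name --argument value ..., lists and objects as JSON in quotes. apply_moves: Moves the arm, as the interface text tells. Scaled input: -1 to 1 covers 120 mm each way for a shift and 4 degrees each way for a turn. Its arguments: {"type":"object","properties":{"moves":{"type":"string"},"force":{"type":"number"}},"required":["moves"]}

```bash
mkdir -p pics; ls; python3 - <<'E'
from station import bot, imaging, nets
import cv2, numpy as np
print(bot.get_obs())
for n in ("scene","top","wrist"):
    p=imaging.read_camera(n)
    cv2.imwrite(f"pics/{n}0.png",p["image"][:,:,::-1])
    print(n,{k:(np.round(v,4).tolist() if not isinstance(v,(int,str)) else v) for k,v in p.items() if k!="image"})
E
```

```text
pics
{'t': 0.0, 'q': array([-1.28510345,  0.47778816,  0.02234823,  1.55648197, -0.01149415,
        1.10929115, -0.08308638]), 'joint_vel': array([-5.48731270e-04,  3.48252037e-04,  4.51714689e-05,  2.21282038e-04,
        7.13904961e-04, -4.98698565e-04, -8.04099560e-04]), 'joint_torque': array([ 9.26866924e-04, -5.96450901e+01,  1.60858747e+00, -2.81197876e+01,
        1.25184099e-02,  9.44314466e-03,  1.84959640e-05]), 'eef_pos': array([0.2587825 , 0.62276783, 0.23032101]), 'tool_rot': array([ 5.69893929e-04,  8.31764658e-01,  5.55127650e-01, -7.22422130e-04]), 'contact_force': array([ 0.65534214,  0.73557767, -0.08630782]), 'torque': array([0.00041215, 0.04430609, 0.03027993]), 'gripper_width': 0.9971707013656717}
scene {'fx': 507.74, 'fy': 507.74, 'cx': 326.4463, 'cy': 203.5164, 'dist_coeffs': [0.0198, 0.0, 0.0, 0.0, 0.0], 'view': [[-0.3306, 0.9438, 0.0035, 0.1809], [0.6383, 0.2263, -0.7358, -0.2973], [-0.6952, -0.241, -0.6772, 1.7602], [0.0, 0.0, 0.0, 1.0]], 'shot': 1}
top {'fx': 473.3993, 'fy': 473.3993, 'cx': 315.9156, 'cy': 195.0976, 'dist_coeffs': [-0.1185, 0.0, 0.0, 0.0, 0.0], 'view': [[0.0031, -1.0, 0.0026, -0.0161], [-0.9973, -0.0033, -0.0738, 0.5318], [0.0738, -0.0024, -0.9973, 1.1883], [0.0, 0.0, 0.0, 1.0]], 'shot': 2}
wrist {'fx': 343.4099, 'fy': 343.4099, 'cx': 324.7432, 'cy': 199.8124, 'dist_coeffs': [-0.0538, 0.0, 0.0, 0.0, 0.0], 'mount': [[1.0, 0.0006, 0.0012, -0.0004], [-0.001, 0.9562, 0.2928, -0.0751], [-0.001, -0.2928, 0.9562, -0.1433], [0.0, 0.0, 0.0, 1.0]], 'shot': 3}
```

View pics/scene0.png

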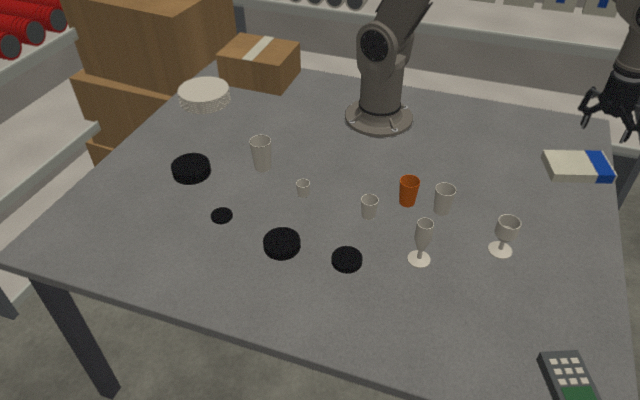

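View pics/top0.png

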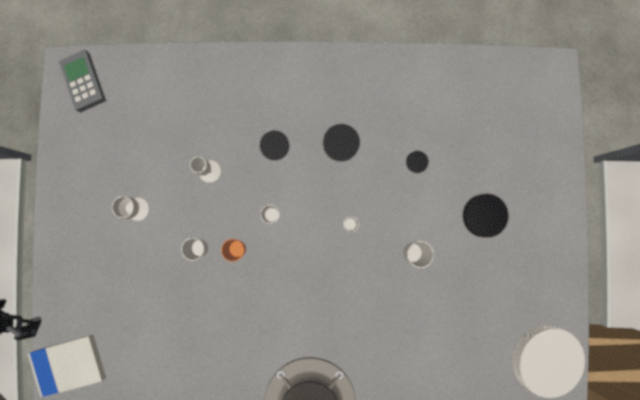

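View pics/wrist0.png

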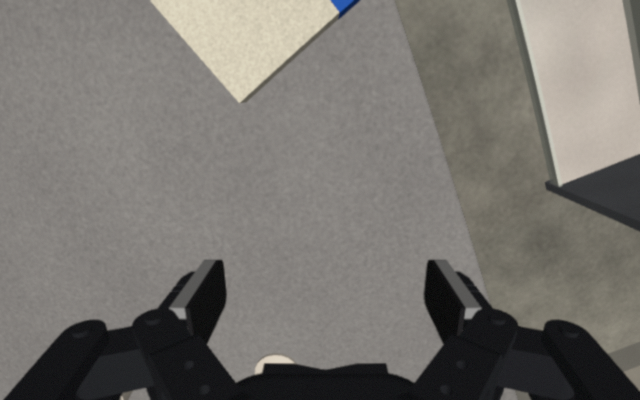

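```bash
cat > h.py <<'E'
import numpy as np, cv2
from scipy.optimize import least_squares
from station import bot, imaging, nets
CUP={'cup_mini':(.042,.020,.017),'cup_small':(.060,.024,.019),'cup_medium':(.080,.028,.022),'cup_large':(.100,.032,.025)}
RIS={'riser_mini':(.010,.030,.030),'riser_small':(.018,.039,.039),'riser_medium':(.026,.048,.048),'riser_large':(.034,.057,.057)}
def proj(p,P,view=None):
    V=p['view'] if view is None else view; V=np.asarray(V)
    K=np.array([[p['fx'],0,p['cx']],[0,p['fy'],p['cy']],[0,0,1]])
    r,_=cv2.Rodrigues(V[:3,:3].copy())
    return cv2.projectPoints(np.asarray(P,float).reshape(-1,1,3),r,V[:3,3].copy(),K,np.array(p['dist_coeffs']))[0].reshape(-1,2)
def ground(p,uv,z):
    V=np.asarray(p['view']);K=np.array([[p['fx'],0,p['cx']],[0,p['fy'],p['cy']],[0,0,1]])
    n=cv2.undistortPoints(np.array([[uv]],float),K,np.array(p['dist_coeffs']))[0,0]
    d=V[:3,:3].T@np.array([n[0],n[1],1]);c=-V[:3,:3].T@V[:3,3]
    return (c+d*(z-c[2])/d[2])[:2]
def rings(x,y,z0,dim):
    h,rt,rb=dim;t=np.linspace(0,2*np.pi,48,endpoint=False)
    f=lambda r,z:np.c_[x+r*np.cos(t),y+r*np.sin(t),np.full(48,z)]
    return np.r_[f(rb,z0),f(rt,z0+h)]
def bbox(p,P):
    q=proj(p,P);return np.r_[q.min(0),q.max(0)]
def fit(obs,dim,z0,x0):
    # obs: list of (pic, rect)
    def res(s):
        r=[]
        for p,b in obs:
            m=bbox(p,rings(s[0],s[1],z0,dim)); d=m-b
            r+= [(d[0]+d[2])/2,(d[1]+d[3])/2]
        return np.array(r)
    o=least_squares(res,x0);return o.x,o.fun
E
cat > m.py <<'E'
from h import *
T=imaging.read_camera("top");S=imaging.read_camera("scene")
for n,dim in {**CUP,**RIS}.items():
    for nm,p in(('top',T),('scene',S)):
        for d in nets.outline_of(p,n)[:4]:
            if d['score']<.2: continue
            b=np.array(d['rect'],float);c=[(b[0]+b[2])/2,(b[1]+b[3])/2]
            # fit in this view
            s,f=fit([(p,b)],dim,0,ground(p,c,dim[0]/2))
            m=bbox(p,rings(*s,0,dim)); 
            print(n,nm,round(d['score'],2),b.round(),'xy',s.round(4),'modelsize',(m[2:]-m[:2]).round(1),'obs',(b[2:]-b[:2]).round(1))
E
python3 m.py
```

```text
cup_mini top 0.5 [259. 203. 280. 225.] xy [0.4825 0.1021] modelsize [16.1 16. ] obs [20.7 21.8]
cup_mini top 0.45 [346. 220. 360. 235.] xy [ 0.4497 -0.1061] modelsize [16. 16.] obs [13.8 15. ]
cup_mini scene 0.8 [296. 178. 310. 199.] xy [ 0.461  -0.1006] modelsize [14.2 19.6] obs [13.8 20.4]
cup_small top 0.61 [260. 202. 278. 221.] xy [0.4889 0.1008] modelsize [19.4 19.5] obs [17.3 19.1]
cup_small scene 0.89 [359. 193. 378. 222.] xy [0.4864 0.0978] modelsize [18.  26.9] obs [19.4 28.8]
cup_medium top 0.88 [181. 238. 211. 261.] xy [0.3948 0.2821] modelsize [27.5 23.1] obs [30.4 23.3]
cup_medium top 0.77 [220. 238. 246. 263.] xy [0.3928 0.1891] modelsize [25.4 23.2] obs [25.7 25.8]
cup_medium scene 0.89 [432. 183. 457. 218.] xy [0.4012 0.2861] modelsize [23.4 34. ] obs [25.4 34.6]
cup_medium scene 0.56 [396. 175. 422. 210.] xy [0.4001 0.1872] modelsize [21.4 33.5] obs [26.2 34.9]
cup_large top 0.93 [404. 242. 430. 265.] xy [ 0.3867 -0.2611] modelsize [31.3 27. ] obs [26.  22.6]
cup_large scene 0.78 [247. 135. 270. 172.] xy [ 0.388  -0.2668] modelsize [22.1 38.3] obs [22.3 37.8]
cup_lar
[... 523 characters left out ...]
212. 208. 231. 222.] xy [ 0.622  -0.2781] modelsize [29.8 24.5] obs [19.5 14.5]
riser_medium top 0.7 [321. 126. 362. 163.] xy [ 0.6635 -0.0797] modelsize [37.6 38.4] obs [41.5 36.2]
riser_medium top 0.46 [400. 242. 431. 268.] xy [ 0.3804 -0.2695] modelsize [39.2 38.1] obs [30.5 25.6]
riser_medium scene 0.59 [262. 226. 303. 260.] xy [ 0.667  -0.0775] modelsize [38.  34.3] obs [40.2 34.3]
riser_medium scene 0.57 [212. 208. 231. 224.] xy [ 0.6296 -0.2723] modelsize [37.1 31.5] obs [19.7 16.2]
riser_large top 0.57 [463. 191. 509. 236.] xy [ 0.4859 -0.4556] modelsize [47.1 44.5] obs [46.4 44.7]
riser_large scene 0.56 [170. 153. 213. 185.] xy [ 0.4812 -0.4519] modelsize [40.9 32.7] obs [43.  32.4]
```

```bash
cat > r.py <<'E'
from h import *
T=imaging.read_camera("top");S=imaging.read_camera("scene")
G={'riser_mini':(.626,-.278),'riser_small':(.661,.092),'riser_medium':(.665,-.079),'riser_large':(.484,-.454)}
for n,dim in RIS.items():
    for nm,p in(('top',T),('scene',S)):
        g=cv2.cvtColor(p['image'],cv2.COLOR_RGB2GRAY).astype(np.float32)
        g=cv2.resize(g,None,fx=4,fy=4,interpolation=cv2.INTER_CUBIC)
        m=bbox(p,rings(*G[n],0,dim));l,t=(m[:2]-9).astype(int);r,b=(m[2:]+9).astype(int)
        w=g[t*4:b*4,l*4:r*4];bg=np.median(np.r_[w[:8].ravel(),w[-8:].ravel()]);dk=np.percentile(w,10)
        mk=(w<(bg+dk)/2).astype(np.uint8)
        k,lab,st,ce=cv2.connectedComponentsWithStats(mk);i=1+np.argmax(st[1:,4])
        x,y,ww,hh,_=st[i]
        # pixel center conv: resized pixel j -> (j+.5)/4-.5
        bx=np.array([l+x/4-.5,t+y/4-.5,l+(x+ww)/4-.5,t+(y+hh)/4-.5])
        s,f=fit([(p,bx)],dim,0,G[n]);mm=bbox(p,rings(*s,0,dim))
        print(n,nm,bx,s.round(4),'model',(mm[2:]-mm[:2]).round(1),'obs',(bx[2:]-bx[:2]).round(1))
E
python3 r.py
```

```text
riser_mini top [405.75 150.25 428.   172.5 ] [ 0.6222 -0.278 ] model [23.5 23.3] obs [22.2 22.2]
riser_mini scene [210.25 206.75 232.25 224.  ] [ 0.621  -0.2794] model [22.7 17.8] obs [22.  17.2]
riser_small top [259.25 130.   289.   159.75] [0.6631 0.0944] model [30.5 30.8] obs [29.8 29.8]
riser_small scene [331.   245.5  362.   273.25] [0.6614 0.0929] model [31.4 28.3] obs [31.  27.8]
riser_medium top [322.5  123.5  359.25 160.75] [ 0.67   -0.0782] model [37.5 38.4] obs [36.8 37.2]
riser_medium scene [262.5  226.75 300.25 260.25] [ 0.6687 -0.0799] model [38.  34.3] obs [37.8 33.5]
riser_large top [462.25 193.25 508.   236.75] [ 0.4814 -0.4528] model [47.1 44.6] obs [45.8 43.5]
riser_large scene [170.5  152.25 210.5  184.25] [ 0.4795 -0.4549] model [40.9 32.7] obs [40. 32.]
```

```bash
python3 - <<'E'
import cv2
a=cv2.imread('pics/top0.png');b=cv2.imread('pics/scene0.png')
x=cv2.resize(a[150:280,90:450],None,fx=2.2,fy=2.2,interpolation=cv2.INTER_CUBIC)
y=cv2.resize(b[125:275,240:530],(792,int(150*792/290)),interpolation=cv2.INTER_CUBIC)[:300]
import numpy as np
cv2.imwrite('pics/crop0.png',np.vstack([x,y])) if x.shape[1]==y.shape[1] else print(x.shape,y.shape)
E
```

```text
(no output)
```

View pics/crop0.png

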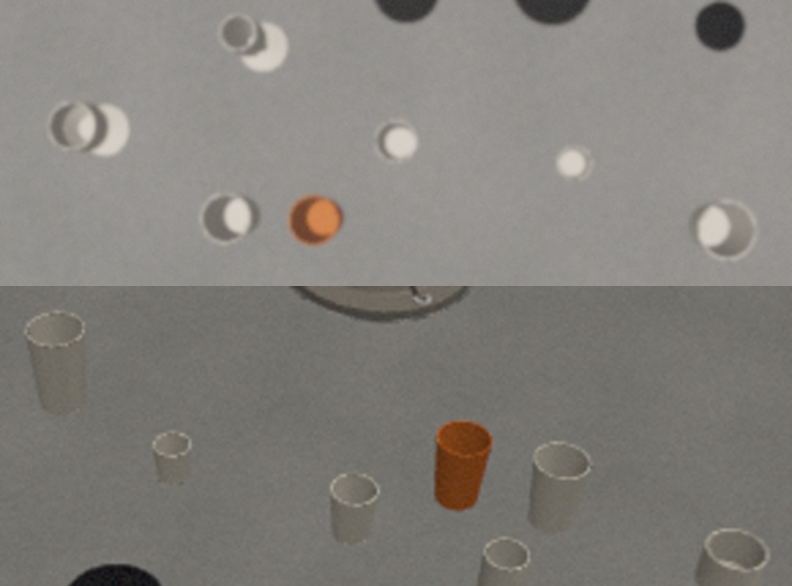

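apply_moves --moves "-1 0 0 0 0 0 1;-1 0 0 0 0 0 1;-1 0 0 0 0 0 1;-1 0 0 0 0 0 1;-1 0 0 0 0 0 1;-1 0 0 0 0 0 1;-1 0 0 0 0 0 1;-1 0 0 0 0 0 1;-1 0 0 0 0 0 1;-1 0 0 0 0 0 1;-1 0 0 0 0 0 1;-1 0 0 0 0 0 1" --force 25

```text
t: 2.15
eef_pos: [0.2589, 0.6234, 0.2314]
tool_rot: [-0.0, 0.986, 0.167, 0.0]
contact_force: [-0.5, 0.5, 0.4]
gripper_width: 1.0
```

apply_moves --moves "-1 0 0 0 0 0 1;-1 0 0 0 0 0 1;-1 0 0 0 0 0 1;-1 0 0 0 0 0 1;-1 0 0 0 0 0 0.86;-1 0 0 0 0 0 0"

```text
t: 2.65
eef_pos: [0.2589, 0.6234, 0.2313]
tool_rot: [0.0, 1.0, -0.001, 0.0]
contact_force: [-0.5, 0.6, -0.6]
gripper_width: 1.004
```

apply_moves --moves "-1 0.08 0.3 0 0 0 0;-1 0.08 0.3 0 0 0 0;-1 0.08 0.3 0 0 0 0;-1 0.08 0.3 0 0 0 0;-1 0.08 0.3 0 0 0 0;-1 0.08 0.3 0 0 0 0;-1 0.08 0.3 0 0 0 0;-1 0.08 0.3 0 0 0 0;-1 0.08 0.3 0 0 0 0;-1 0.08 0.3 0 0 0 0;-1 0.08 0.3 0 0 0 0;-1 0.08 0.3 0 0 0 0"

```text
t: 3.65
eef_pos: [0.3744, 0.1896, 0.2316]
tool_rot: [-0.0, 1.0, 0.001, 0.0]
contact_force: [0.3, -0.1, -0.1]
gripper_width: 0.998
```

apply_moves --moves "-1 0.08 0.3 0 0 0 0;-1 0.08 0.3 0 0 0 0;-1 0.08 0.3 0 0 0 0;-1 0.08 0.3 0 0 0 0;-1 0.08 0.3 0 0 0 0;-1 0.08 0.3 0 0 0 0;-1 0.08 0.3 0 0 0 0;-1 0.08 0.3 0 0 0 0;-1 0 0 0 0 0 0;-1 0 0 0 0 0 0"

```text
t: 4.48
eef_pos: [0.4511, -0.099, 0.2315]
tool_rot: [0.0, 1.0, -0.002, 0.0]
contact_force: [-0.2, 0.9, 0.5]
gripper_width: 1.003
```

```bash
cat > w.py <<'E'
# usage: w.py cup name ; measure cup/riser in wrist image
from h import *
import sys
from scipy.spatial.transform import Rotation as R
def shot(tag):
    o=bot.get_obs();p=imaging.read_camera("wrist")
    q=o['tool_rot'];M=np.eye(4);M[:3,:3]=R.from_quat([q[1],q[2],q[3],q[0]]).as_matrix();M[:3,3]=o['eef_pos']
    p['view']=np.linalg.inv(M@np.asarray(p['mount']))
    cv2.imwrite(f'pics/{tag}.png',p['image'][:,:,::-1]);print(o['t'].__round__(2),o['eef_pos'].round(4),o['q'].round(2),'F',o['contact_force'].round(1))
    return o,p
if __name__=='__main__':
    n=sys.argv[1];z0=float(sys.argv[2]);o,p=shot(sys.argv[3]);dim={**CUP,**RIS}[n]
    im=p['image'][:,:,::-1].copy()
    for d in nets.outline_of(p,n)[:3]:
        b=np.array(d['rect'],float);c=[(b[0]+b[2])/2,(b[1]+b[3])/2]
        s,f=fit([(p,b)],dim,z0,ground(p,c,z0+dim[0]/2));m=bbox(p,rings(*s,z0,dim))
        print(n,round(d['score'],2),b.round(),s.round(4),'model',(m[2:]-m[:2]).round(1),'obs',(b[2:]-b[:2]).round(1))
        if d is None: pass
    for d in nets.spot_point(p,n)[:2]: print('pt',d['score'],d['location'],ground(p,d['location'],z0).round(4))
    if len(sys.argv)>5: s=np.array([float(sys.argv[4]),float(sys.argv[5])])
    P=rings(*s,z0,dim)
    for k in (0,48): cv2.polylines(im,[np.round(proj(p,P[k:k+48])*8).astype(np.int32)],True,(0,255,0) if k else (0,0,255),1,shift=3)
    cv2.imwrite(f'pics/{sys.argv[3]}_o.png',im)
E
python3 w.py cup_mini 0 w1
```

```text
4.48 [ 0.4511 -0.099   0.2315] [-0.66  0.14  0.83  2.08 -0.12  0.97  0.23] F [-0.2  0.9  0.5]
cup_mini 0.91 [312. 153. 353. 193.] [ 0.4588 -0.1004] model [40.3 43.1] obs [41.3 39.7]
pt 0.61 [331.2, 168.6] [ 0.4581 -0.1028]
```

View pics/w1_o.png

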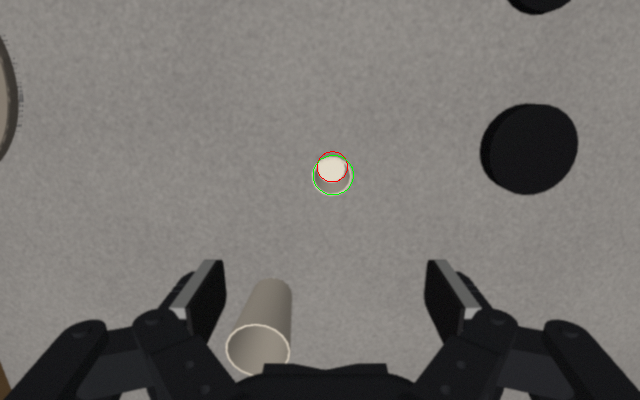

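```bash
python3 - <<'E'
import cv2
for f in('w1','w1_o'):
    a=cv2.imread(f'pics/{f}.png');cv2.imwrite(f'pics/{f}_c.png',cv2.resize(a[140:210,295:370],None,fx=5,fy=5,interpolation=cv2.INTER_CUBIC))
import numpy as np
cv2.imwrite('pics/w1_cc.png',np.hstack([cv2.imread('pics/w1_c.png'),cv2.imread('pics/w1_o_c.png')]))
E
```

```text
(no output)
```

View pics/w1_cc.png

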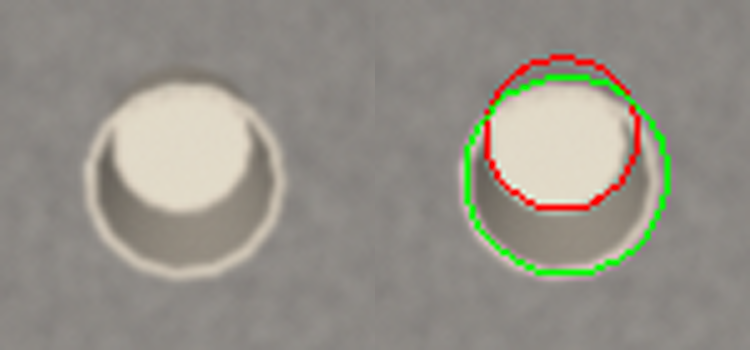

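apply_moves --moves "-1 0.05 0.022 0.2 0 0 0;-1 0 0 0.3 0 0 0;-1 0 0 0.3 0 0 0;-1 0 0 0.3 0 0 0;-1 0 0 0.3 0 0 0;-1 0 0 0.25 0 0 0;-1 0 0 0.2 0 0 0;-1 0 0 0 0 0 0;-1 0 0 0 0 0 0"

```text
t: 5.38
eef_pos: [0.4562, -0.0982, 0.0089]
tool_rot: [-0.0, 1.0, 0.001, -0.001]
contact_force: [-0.5, 0.0, 1.1]
gripper_width: 0.996
```

```bash
cat > rim.py <<'E'
from w import *
def refine(p,n,z0,s0,span=.010):
    """dark/bright edge score on the outer rim circle (cups) or top disc edge (risers)"""
    g=cv2.cvtColor(p['image'],cv2.COLOR_RGB2GRAY).astype(np.float32)
    h,rt,rb=({**CUP,**RIS})[n];t=np.linspace(0,2*np.pi,180,endpoint=False)
    def ring(x,y,r): return np.c_[x+r*np.cos(t),y+r*np.sin(t),np.full(180,z0+h)]
    def smp(q): return cv2.remap(g,q[:,0].astype(np.float32).reshape(-1,1),q[:,1].astype(np.float32).reshape(-1,1),cv2.INTER_LINEAR,borderValue=0).ravel()
    def sc(x,y):
        if n.startswith('cup'): d=smp(proj(p,ring(x,y,rt-.001)))-.6*smp(proj(p,ring(x,y,rt+.0025)))-.4*smp(proj(p,ring(x,y,rt-.004)))
        else: d=smp(proj(p,ring(x,y,rt+.002)))-smp(proj(p,ring(x,y,rt-.002)))
        return np.clip(d,-20,40).mean()
    best=(-1e9,)
    c=np.array(s0,float)
    for st in (.001,.00025):
        k=int(span/st) if st==.001 else 6
        gr=[(sc(c[0]+i*st,c[1]+j*st),c[0]+i*st,c[1]+j*st) for i in range(-k,k+1) for j in range(-k,k+1)]
        best=max(gr);c=np.array(best[1:])
    return c,best[0]
def overlay(p,n,z0,s,tag):
    im=p['image'][:,:,::-1].copy();P=rings(*s,z0,({**CUP,**RIS})[n])
    for k in (0,48): cv2.polylines(im,[np.round(proj(p,P[k:k+48])*8).astype(np.int32)],True,(0,255,0) if k else (0,0,255),1,shift=3)
    cv2.imwrite(f'pics/{tag}_o.png',im)
if __name__=='__main__':
    n,z0,tag=sys.argv[1],float(sys.argv[2]),sys.argv[3];s0=[float(sys.argv[4]),float(sys.argv[5])]
    o,p=shot(tag);s,v=refine(p,n,z0,s0);print(n,s.round(4),'score',round(v,1),'rel TCP',(s-o['eef_pos'][:2]).round(4));overlay(p,n,z0,s,tag)
E
python3 rim.py cup_mini 0 w2 0.457 -0.1017
```

```text
5.38 [ 0.4562 -0.0982  0.0089] [-0.33  0.56  0.51  2.22 -0.59  0.49  0.65] F [-0.5  0.   1.1]
cup_mini [ 0.4578 -0.102 ] score 40.0 rel TCP [ 0.0015 -0.0038]
```

View pics/w2_o.png

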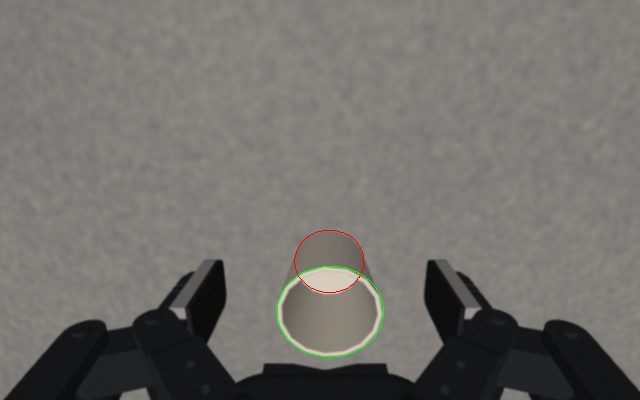

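apply_moves --moves "-1 0.012 0.032 0 0 0 0;-1 0 0 0 0 0 0;1 0 0 0 0 0 0;1 0 0 0 0 0 0;1 0 0 0 0 0 0;1 0 0 0 0 0 0;1 0 0 0 0 0 0;1 0 0 0 0 0 0;1 0 0 0 0 0 0;1 0 0 0 0 0 0" --force 25

```text
t: 6.27
eef_pos: [0.4585, -0.1031, 0.0096]
tool_rot: [-0.0, 1.0, -0.0, 0.0]
contact_force: [-1.1, 0.7, 6.8]
gripper_width: 0.443
```

```bash
python3 rim.py cup_mini 0 w3 0.4578 -0.102
```

```text
6.27 [ 0.4585 -0.1031  0.0096] [-0.32  0.57  0.51  2.22 -0.59  0.49  0.66] F [-1.1  0.7  6.8]
cup_mini [ 0.458  -0.1025] score 39.9 rel TCP [-0.0005  0.0006]
```

View pics/w3_o.png

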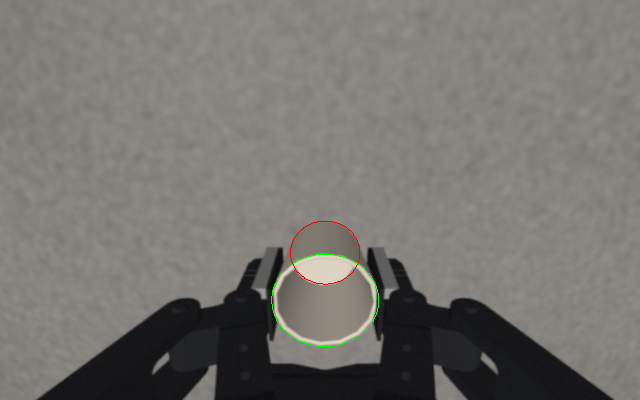

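apply_moves --moves "1 0 0 -0.1 0 0 0;1 0 0 -0.3 0 0 0;1 0 0 -0.3 0 0 0;1 0 0 -0.3 0 0 0;1 0.17 0.25 0 0 0 0;1 0.17 0.25 0 0 0 0;1 0.17 0.25 0 0 0 0;1 0.17 0.25 0 0 0 0;1 0.17 0.25 0 0 0 0;1 0.17 0.25 0 0 0 0;1 0.17 0.25 0 0 0 0;1 0.17 0.25 0 0 0 0"

```text
t: 7.32
eef_pos: [0.6221, -0.3443, 0.1288]
tool_rot: [-0.0, 1.0, 0.0, -0.0]
contact_force: [0.8, -0.2, 0.1]
gripper_width: 0.443
```

apply_moves --moves "1 0 0 0 0 0 0;1 0 0 0 0 0 0"

```text
t: 7.48
eef_pos: [0.6212, -0.3454, 0.1285]
tool_rot: [0.001, 1.0, -0.001, -0.001]
contact_force: [-0.2, 0.1, -1.7]
gripper_width: 0.443
```

```bash
python3 - <<'E'
from rim import *
o,p=shot('w4')
s,v=refine(p,'riser_mini',0,[.6216,-.2787]);print('riser',s.round(4),round(v,1));overlay(p,'riser_mini',0,s,'w4')
z=o['eef_pos'][2]-.0096
c,v=refine(p,'cup_mini',z,o['eef_pos'][:2]);print('cup rel',(c-o['eef_pos'][:2]).round(4),round(v,1))
im=cv2.imread('pics/w4_o.png');P=rings(*c,z,CUP['cup_mini'])
for k in (0,48): cv2.polylines(im,[np.round(proj(p,P[k:k+48])*8).astype(np.int32)],True,(0,255,255),1,shift=3)
cv2.imwrite('pics/w4_o.png',im)
E
```

```text
7.48 [ 0.6212 -0.3454  0.1285] [-0.    0.72  0.66  1.58 -0.5   1.01  0.8 ] F [-0.2  0.1 -1.7]
riser [ 0.6221 -0.2779] 40.0
cup rel [-0.0005  0.0008] 39.9
```

View pics/w4_o.png

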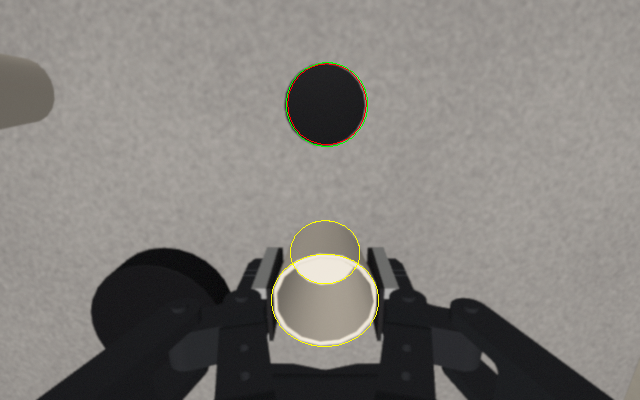

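apply_moves --moves "1 0.012 -0.28 0 0 0 0;1 0 -0.276 0 0 0 0;1 0 0 0.1 0 0 0;1 0 0 0.3 0 0 0;1 0 0 0.3 0 0 0;1 0 0 0.15 0 0 0;1 0 0 0 0 0 0;1 0 0 0 0 0 0"

```text
t: 8.2
eef_pos: [0.6222, -0.275, 0.0267]
tool_rot: [-0.001, 1.0, 0.0, -0.001]
contact_force: [-0.2, 0.7, -0.1]
gripper_width: 0.446
```

```bash
python3 - <<'E'
from rim import *
o,p=shot('w5')
z=o['eef_pos'][2]-.0096
c,v=refine(p,'cup_mini',z,o['eef_pos'][:2]);print('cup',c.round(4),'rel',(c-o['eef_pos'][:2]).round(4),'zbase',z,'err vs riser',c-[.6221,-.2779])
E
```

```text
8.2 [ 0.6222 -0.275   0.0267] [-0.06  0.8   0.58  1.7  -0.57  0.82  0.78] F [-0.2  0.7 -0.1]
cup [ 0.6217 -0.2742] rel [-0.0005  0.0008] zbase 0.017148930339397482 err vs riser [-0.00041895  0.00365771]
```

```bash
python3 - <<'E'
from rim import *
o,p=shot('w6')
c,v=refine(p,'cup_mini',.0145,o['eef_pos'][:2]);print('cup rel',(c-o['eef_pos'][:2]).round(4))
r,v=refine(p,'riser_mini',0,o['eef_pos'][:2]);print('riser rel',(r-o['eef_pos'][:2]).round(4),v)
overlay(p,'riser_mini',0,r,'w6')
E
```

```text
8.25 [ 0.6233 -0.276   0.0283] [-0.06  0.8   0.59  1.7  -0.57  0.82  0.78] F [0.7 0.  0.4]
cup rel [-0.0005 -0.0018]
riser rel [-0.0025  0.0015] 24.053564
```

View pics/w6_o.png

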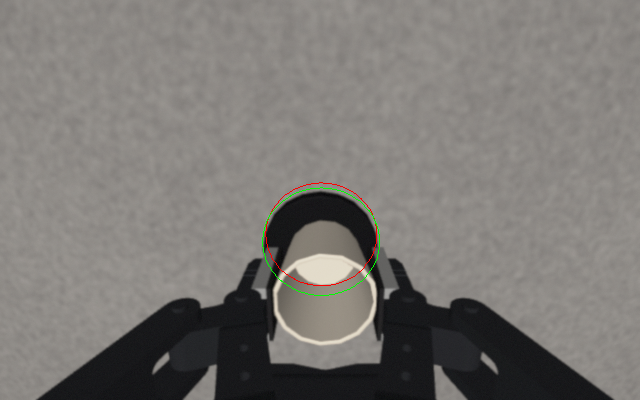

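```bash
python3 - <<'E'
import cv2,numpy as np
a=cv2.imread('pics/w6.png');b=cv2.imread('pics/w6_o.png')
f=lambda i:cv2.resize(i[175:355,250:395],None,fx=2.7,fy=2.7,interpolation=cv2.INTER_CUBIC)
cv2.imwrite('pics/w6_c.png',np.hstack([f(a),f(b)]))
g=cv2.cvtColor(a,cv2.COLOR_BGR2GRAY).astype(int)
for r in range(195,250,6):
    d=np.where(g[r,240:400]<70)[0]+240; print(r,d.min(),d.max(),(d.min()+d.max())/2)
E
```

```text
195 300 340 320.0
201 288 352 320.0
207 281 359 320.0
213 275 365 320.0
219 272 368 320.0
225 269 371 320.0
231 266 374 320.0
237 265 375 320.0
243 264 376 320.0
249 263 372 317.5
```

View pics/w6_c.png

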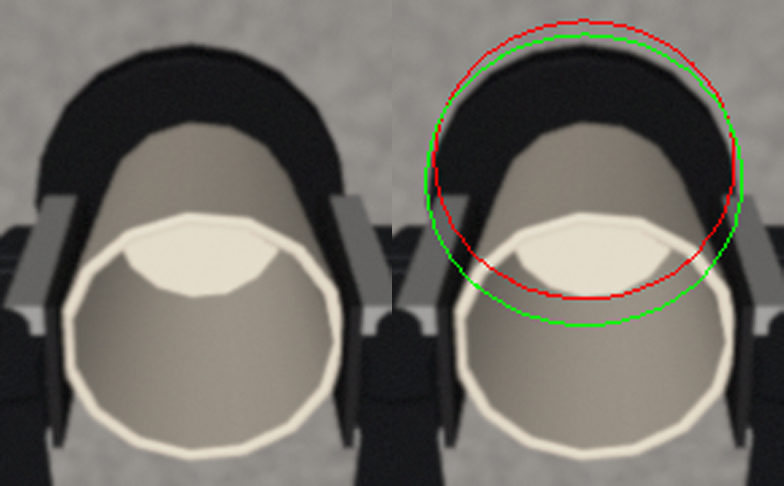

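```bash
cat > close.py <<'E'
# compare riser and cup foot in close wrist view: close.py cup riser zbase(foot height) tag
from rim import *
def run(cup,ris,ztcp_minus_base,tag):
    o,p=shot(tag)
    # nominal tool-down pose w/ measured TCP as reference
    M=np.eye(4);M[:3,:3]=np.diag([1,-1,-1]);M[:3,3]=o['eef_pos'];p['view']=np.linalg.inv(M@np.asarray(p['mount']))
    g=cv2.cvtColor(p['image'],cv2.COLOR_RGB2GRAY).astype(np.float32)
    G=cv2.resize(g,None,fx=4,fy=4,interpolation=cv2.INTER_LINEAR)
    T=o['eef_pos'][:2];zf=o['eef_pos'][2]-ztcp_minus_base
    out={}
    for n,dim,z0 in((ris,RIS[ris],0),(cup,CUP[cup],zf)):
        m=bbox(p,rings(*T,z0,dim));
        # scan rows in upper part: find edges
        def edges(thr,dark):
            c=int(m[0]+m[2])//2
            col=np.array([G[:, (c+k)*4].copy() for k in(-2,0,2)]).mean(0)
            return col
        out[n]=m
    return o,p,g,T,zf
E
python3 - <<'E'
import sys;sys.path.insert(0,'.')
from h import *
import cv2
g=cv2.cvtColor(cv2.imread('pics/w6.png'),cv2.COLOR_BGR2GRAY).astype(int)
p=dict(fx=343.4099,fy=343.4099,cx=324.7432,cy=199.8124,dist_coeffs=[-.0538,0,0,0,0])
mount=np.array([[1.0, 0.0006, 0.0012, -0.0004], [-0.001, 0.9562, 0.2928, -0.0751], [-0.001, -0.2928, 0.9562, -0.1433],[0,0,0,1]])
M=np.diag([1.,-1,-1,1]);M[:3,3]=[0,0,.0275];p['view']=np.linalg.inv(M@mount)
for c in(316,320,324): print(c,g[184:226,c])
for r in(222,226,230,234):print(r,g[r,270:375:1].tolist())
for n,d,z in(('ris',RIS['riser_mini'],0),('cup',CUP['cup_mini'],.0179)):
    print(n,bbox(p,rings(0,0,z,d)).round(1),bbox(p,rings(.0,.001,z,d)).round(1))
E
```

```text
316 [143 144 146 144 143 141 132  97  51  22  19  16  25  28  27  24  22  22
  23  19  24  24  24  24  21  21  22  24  23  22  21  26  25  23  23  25
  39  76 110 124 127 127]
320 [141 142 143 143 142 138 115  75  32  16  15  16  27  28  23  21  24  21
  22  23  24  25  23  24  23  23  22  25  22  22  24  23  25  23  22  38
  72 108 124 127 127 126]
324 [141 140 140 141 142 140 131  94  47  15   7  14  20  28  28  22  23  24
  26  26  23  23  22  23  24  19  24  21  22  22  20  22  23  24  21  28
  63 102 122 124 125 125]
222 [63, 30, 21, 25, 22, 24, 23, 22, 23, 25, 21, 23, 24, 23, 22, 20, 23, 22, 22, 24, 22, 22, 25, 24, 23, 21, 21, 24, 22, 20, 25, 23, 25, 25, 23, 21, 25, 24, 27, 35, 40, 53, 67, 78, 94, 103, 110, 118, 122, 123, 124, 126, 123, 122, 122, 121, 118, 115, 113, 110, 107, 103, 103, 100, 97, 86, 69, 50, 37, 25, 24, 23, 23, 22, 22, 23, 22, 24, 24, 24, 22, 20, 23, 23, 20, 23, 22, 21, 22, 25, 21, 23, 21, 20, 23, 23, 22, 24, 20, 24, 49, 98, 132, 143, 143]
226 [25, 20, 22, 20, 21, 23, 23, 22, 20, 24, 21, 24, 22, 23, 23, 21, 21, 22, 23, 26, 22, 22, 24, 21, 22, 25, 24, 22, 23, 20, 
[... 703 characters left out ...]
 92, 66, 38, 25, 19, 23, 21, 22, 20, 23, 23, 21, 22, 22, 24, 21, 21, 20, 20, 22, 23, 23, 24, 21, 22, 32, 74]
234 [21, 22, 20, 25, 20, 22, 22, 24, 20, 22, 20, 24, 21, 18, 21, 22, 21, 23, 24, 21, 22, 22, 22, 31, 57, 92, 110, 118, 121, 124, 124, 126, 125, 127, 128, 127, 127, 126, 128, 127, 126, 128, 128, 126, 126, 127, 127, 127, 127, 127, 127, 127, 126, 125, 125, 126, 124, 125, 125, 123, 122, 121, 123, 121, 121, 121, 121, 121, 119, 119, 117, 117, 114, 112, 114, 111, 111, 110, 109, 106, 104, 90, 62, 38, 22, 24, 22, 19, 21, 22, 22, 22, 22, 24, 22, 18, 24, 21, 21, 21, 21, 22, 24, 24, 24]
ris [266.6 186.4 383.5 298.8] [266.5 184.5 383.6 297.2]
cup [272.  222.5 378.6 348.2] [271.9 220.5 378.8 346.2]
```

apply_moves --moves "1 -0.017 0.03 0 0 0 0;1 0 0 0.04 0 0 0;1 0 0 0 0 0 0;1 0 0 0 0 0 0"

```text
t: 8.63
eef_pos: [0.621, -0.2801, 0.0228]
tool_rot: [-0.0, 1.0, -0.0, 0.0]
contact_force: [-0.5, 0.8, -0.7]
gripper_width: 0.441
```

```bash
cat > close.py <<'E'
# riser vs held cup foot in close wrist view: silhouettes' upper (image) arcs fitted with least squares in the tool frame
from rim import *
def edgepts(g,col0,rows,kind,P):
    pass
def run(cup,ris,hb,tag,zt=None):
    o,p=shot(tag);zt=o['eef_pos'][2] if zt is None else zt
    M=np.diag([1.,-1,-1,1]);M[:3,3]=[0,0,zt];p['view']=np.linalg.inv(M@np.asarray(p['mount']))
    g=cv2.GaussianBlur(cv2.cvtColor(p['image'],cv2.COLOR_RGB2GRAY),(3,3),0).astype(np.float32)
    def arc(z,r,span): 
        t=np.radians(np.linspace(90-span,90+span,61));return lambda s:np.c_[s[0]+r*np.cos(t),s[1]+r*np.sin(t),np.full(61,z)]
    def search(f,sign,lo,hi,step=.0005,w=.0015):
        # sign=+1: bright outside, dark inside
        best=(-1e9,)
        t=None
        for x in np.arange(-lo,lo+1e-9,step):
            for y in np.arange(-lo,lo+1e-9,step):
                a=smp(proj(p,f[1]((x,y))));b=smp(proj(p,f[0]((x,y))))
                v=np.clip(sign*(a-b),-30,60).mean()
                if v>best[0]:best=(v,x,y)
        return best
    def smp(q): return cv2.remap(g,q[:,0].astype(np.float32).reshape(-1,1),q[:,1].astype(np.float32).reshape(-1,1),cv2.INTER_LINEAR).ravel()
    R_=RIS[ris][1];hr=RIS[ris][0];rf=CUP[cup][2];zf=zt-hb
    a=search((arc(0,R_-.0015,60),arc(0,R_+.0015,60)),1,.009,0)
    b=search((arc(zf,rf-.0015,60),arc(zf,rf+.0015,60)),-1,.006,0)
    print('zfoot',round(zf,4),'riser rel',np.round(a,4),'foot rel',np.round(b,4),'cup must move xy',np.round([a[1]-b[1],a[2]-b[2]],4))
    im=p['image'][:,:,::-1].copy()
    for s,z,r,c in((a[1:],0,R_,(0,0,255)),(a[1:],hr,R_,(0,128,255)),(b[1:],zf,rf,(0,255,0))):
        t=np.linspace(0,2*np.pi,60);q=proj(p,np.c_[s[0]+r*np.cos(t),s[1]+r*np.sin(t),np.full(60,z)])
        cv2.polylines(im,[np.round(q*8).astype(np.int32)],True,c,1,shift=3)
    cv2.imwrite(f'pics/{tag}_o.png',im)
if __name__=='__main__': run(sys.argv[1],sys.argv[2],float(sys.argv[3]),sys.argv[4])
E
python3 close.py cup_mini riser_mini .0096 w7
```

```text
8.63 [ 0.621  -0.2801  0.0228] [-0.05  0.8   0.58  1.7  -0.58  0.81  0.79] F [-0.5  0.8 -0.7]
zfoot 0.0132 riser rel [ 6.e+01 -2.e-03  1.e-03] foot rel [ 6.e+01 -2.e-03  5.e-04] cup must move xy [0.     0.0005]
```

View pics/w7_o.png

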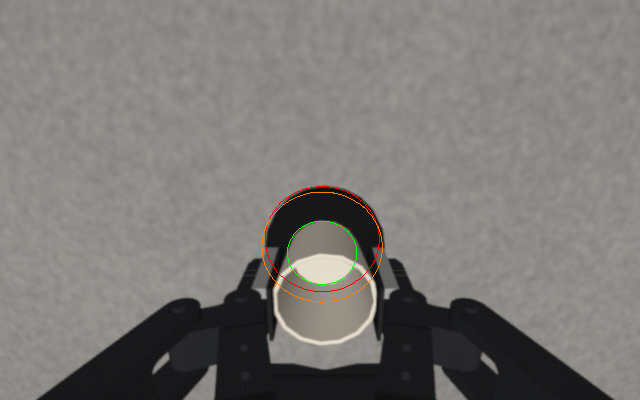

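apply_moves --moves "1 0 0 0.026 0 0 0;1 0 0 0 0 0 0;-1 0 0 0 0 0 0;-1 0 0 0 0 0 0;-1 0 0 0 0 0 0;-1 0 0 0 0 0 0;-1 0 0 0 0 0 0;-1 0 0 -0.1 0 0 0;-1 0 0 -0.3 0 0 0;-1 0 0 -0.3 0 0 0;-1 0 0 -0.3 0 0 0;-1 0 0 -0.3 0 0 0"

```text
t: 9.68
eef_pos: [0.6206, -0.2802, 0.1779]
tool_rot: [0.0, 1.0, -0.0, 0.0]
contact_force: [0.6, 0.2, 0.5]
gripper_width: 0.997
```

```bash
python3 - <<'E'
from rim import *
o,p=shot('w8')
r,v=refine(p,'riser_mini',0,[.622,-.278]);c,w=refine(p,'cup_mini',.01,[.622,-.278]);print(r,v,c,w,'err',(c-r).round(4))
overlay(p,'cup_mini',.01,c,'w8')
E
```

```text
9.68 [ 0.6206 -0.2802  0.1779] [-0.13  0.63  0.7   1.62 -0.45  1.06  0.7 ] F [0.6 0.2 0.5]
[ 0.6205 -0.279 ] 33.89118 [ 0.62025 -0.27925] 39.999336 err [-0.0002 -0.0002]
```

View pics/w8_o.png

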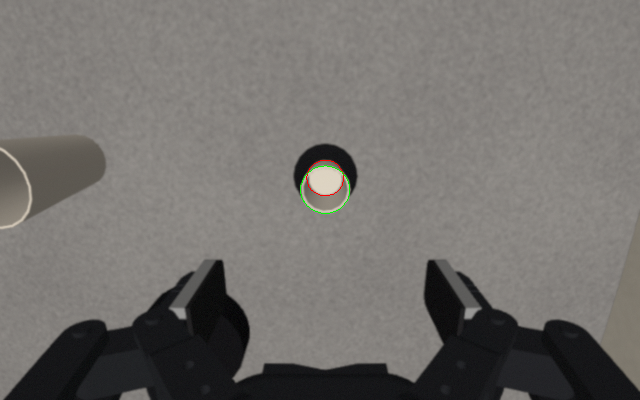

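apply_moves --moves "-1 -0.1 -0.288 0 0 0 0;-1 -0.1 -0.288 0 0 0 0;-1 -0.1 -0.288 0 0 0 0;-1 -0.1 -0.288 0 0 0 0;-1 -0.1 -0.288 0 0 0 0;-1 -0.1 -0.288 0 0 0 0;-1 -0.1 -0.288 0 0 0 0;-1 -0.1 -0.288 0 0 0 0;-1 -0.1 -0.288 0 0 0 0;-1 -0.1 -0.288 0 0 0 0;-1 -0.1 -0.288 0 0 0 0;-1 0 0 0 0 0 0"

```text
t: 10.73
eef_pos: [0.4867, 0.1079, 0.1754]
tool_rot: [-0.002, 1.0, 0.005, -0.001]
contact_force: [-0.2, 0.9, -0.0]
gripper_width: 1.003
```

```bash
python3 rim.py cup_small 0 w9 .4875 .0995
```

```text
10.73 [0.4867 0.1079 0.1754] [-0.97  0.32  0.77  2.06 -0.29  0.87 -0.03] F [-0.2  0.9 -0. ]
cup_small [0.481  0.0998] score 39.6 rel TCP [-0.0057 -0.0082]
```

View pics/w9_o.png

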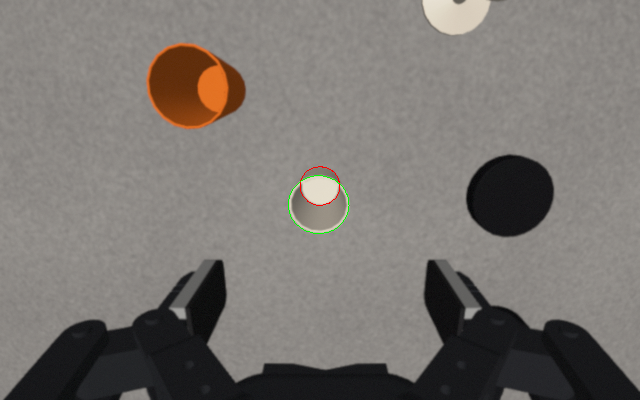

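apply_moves --moves "-1 -0.047 0.068 0 0 0 0;-1 0 0 0.3 0 0 0;-1 0 0 0.3 0 0 0;-1 0 0 0.3 0 0 0;-1 0 0 0.3 0 0 0;-1 0 0 0.09 0 0 0;-1 0 0 0 0 0 0;-1 0 0 0 0 0 0"

```text
t: 11.45
eef_pos: [0.484, 0.0903, 0.0215]
tool_rot: [0.0, 1.0, -0.001, 0.0]
contact_force: [0.6, -0.2, 1.1]
gripper_width: 1.001
```

```bash
python3 rim.py cup_small 0 w10 .481 .0998
```

```text
11.45 [0.484  0.0903 0.0215] [-0.74  0.57  0.55  2.16 -0.57  0.55  0.23] F [ 0.6 -0.2  1.1]
cup_small [0.4815 0.0998] score 40.0 rel TCP [-0.0025  0.0095]
```

View pics/w10_o.png

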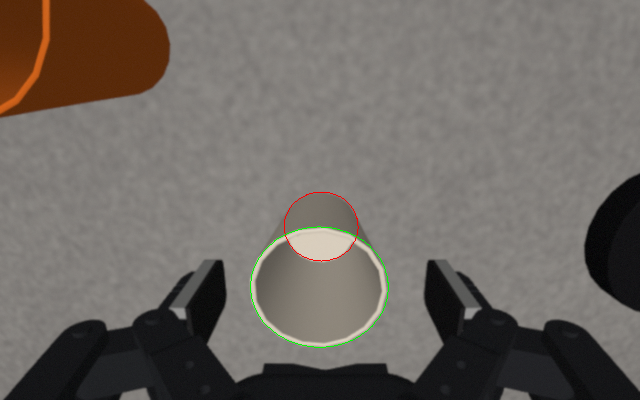

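apply_moves --moves "-1 -0.021 -0.079 0 0 0 0;-1 0 0 0 0 0 0;-1 0 0 0 0 0 0;1 0 0 0 0 0 0;1 0 0 0 0 0 0;1 0 0 0 0 0 0;1 0 0 0 0 0 0;1 0 0 0 0 0 0;1 0 0 0 0 0 0;1 0 0 0 0 0 0" --force 25

```text
t: 12.33
eef_pos: [0.481, 0.1014, 0.0208]
tool_rot: [-0.0, 1.0, -0.0, 0.0]
contact_force: [-1.3, 0.5, 5.5]
gripper_width: 0.538
```

```bash
python3 rim.py cup_small 0 w11 .4815 .0998
```

```text
12.33 [0.481  0.1014 0.0208] [-0.77  0.57  0.55  2.17 -0.57  0.55  0.21] F [-1.3  0.5  5.5]
cup_small [0.4802 0.1   ] score 32.7 rel TCP [-0.0008 -0.0014]
```

apply_moves --moves "1 0 0 -0.1 0 0 0;1 0 0 -0.3 0 0 0;1 0.3 0.01 -0.1 0 0 0;1 0.3 0.01 0 0 0 0;1 0.3 0.01 0 0 0 0;1 0.3 0.01 0 0 0 0;1 0.3 0.01 0 0 0 0;1 0 0 0 0 0 0;1 0 0 0.2 0 0 0;1 0 0 0.08 0 0 0;1 0 0 0 0 0 0;1 0 0 0 0 0 0"

```text
t: 13.38
eef_pos: [0.6597, 0.0954, 0.0466]
tool_rot: [0.0, 1.0, -0.0, -0.001]
contact_force: [-0.2, -0.2, -0.1]
gripper_width: 0.534
```

```bash
python3 close.py cup_small riser_small .0208 w12
```

```text
13.38 [0.6597 0.0954 0.0466] [-0.64  0.75  0.59  1.73 -0.54  0.83  0.2 ] F [-0.2 -0.2 -0.1]
zfoot 0.0258 riser rel [ 6.0e+01  5.0e-04 -2.5e-03] foot rel [ 6.e+01 -1.e-03 -2.e-03] cup must move xy [ 0.0015 -0.0005]
```

View pics/w12_o.png

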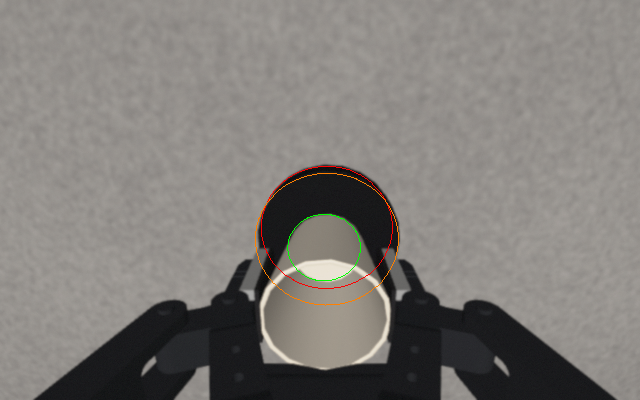

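apply_moves --moves "1 0.0125 0.002 0 0 0 0;1 0 0 0.04 0 0 0;1 0 0 0.027 0 0 0;1 0 0 0 0 0 0;1 0 0 0 0 0 0;-1 0 0 0 0 0 0;-1 0 0 0 0 0 0;-1 0 0 0 0 0 0;-1 0 0 0 0 0 0;-1 0 0 0 0 0 0;-1 0 0 -0.1 0 0 0;-1 0 0 -0.3 0 0 0"

```text
t: 14.43
eef_pos: [0.6587, 0.0953, 0.0832]
tool_rot: [0.001, 1.0, 0.0, -0.004]
contact_force: [-0.1, -0.0, 0.2]
gripper_width: 0.997
```

apply_moves --moves "-1 0 0 -0.3 0 0 0;-1 0 0 -0.3 0 0 0;-1 0 0 -0.3 0 0 0;-1 0 0 -0.3 0 0 0;-1 0 0 0 0 0 0"

```text
t: 14.85
eef_pos: [0.6663, 0.0944, 0.24]
tool_rot: [-0.001, 1.0, -0.001, 0.006]
contact_force: [0.7, -0.4, 0.1]
gripper_width: 1.002
```

```bash
cat > chk.py <<'E'
from rim import *
c_,r_,tag,x,y=sys.argv[1:6];s0=[float(x),float(y)];z=RIS[r_][0]
o,p=shot(tag)
r,v=refine(p,r_,0,s0);c,w=refine(p,c_,z,s0);print('riser',r.round(4),v,'cup',c.round(4),w,'err',(c-r).round(4))
overlay(p,c_,z,c,tag)
E
python3 chk.py cup_small riser_small w13 .662 .094
```

```text
14.85 [0.6663 0.0944 0.24  ] [-0.72  0.55  0.73  1.6  -0.39  1.14  0.1 ] F [ 0.7 -0.4  0.1]
riser [0.6608 0.0942] 34.56368 cup [0.6625 0.0935] 39.973198 err [ 0.0017 -0.0008]
```

View pics/w13_o.png

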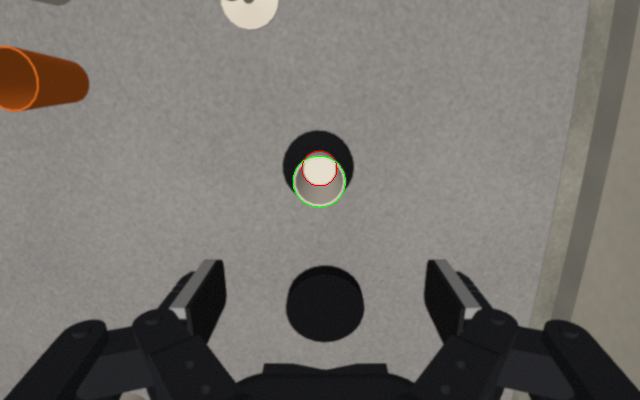

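apply_moves --moves "-1 -0.248 -0.176 0 0 0 0;-1 -0.248 -0.176 0 0 0 0;-1 -0.248 -0.176 0 0 0 0;-1 -0.248 -0.176 0 0 0 0;-1 -0.248 -0.176 0 0 0 0;-1 -0.248 -0.176 0 0 0 0;-1 -0.248 -0.176 0.1 0 0 0;-1 -0.248 -0.176 0.1 0 0 0;-1 -0.248 -0.176 0.1 0 0 0;-1 0 0 0 0 0 0;-1 0 0 0 0 0 0;-1 0 0 0 0 0 0"

```text
t: 15.9
eef_pos: [0.3948, 0.2849, 0.195]
tool_rot: [0.0, 1.0, -0.0, 0.0]
contact_force: [-0.4, -0.2, -0.1]
gripper_width: 1.0
```

```bash
python3 rim.py cup_medium 0 w14 .398 .284
```

```text
15.9 [0.3948 0.2849 0.195 ] [-1.39  0.25  0.75  2.07 -0.22  0.9  -0.52] F [-0.4 -0.2 -0.1]
cup_medium [0.3945 0.2858] score 39.6 rel TCP [-0.0003  0.0009]
```

View pics/w14_o.png

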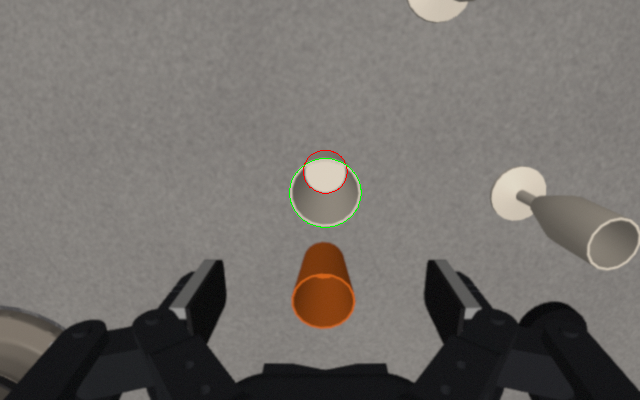

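apply_moves --moves "-1 0 -0.007 0.3 0 0 0;-1 0 0 0.3 0 0 0;-1 0 0 0.3 0 0 0;-1 0 0 0.3 0 0 0;-1 0 0 0.13 0 0 0;-1 0 0 0 0 0 0;-1 0 0 0 0 0 0"

```text
t: 16.53
eef_pos: [0.3958, 0.2848, 0.0353]
tool_rot: [0.001, 1.0, -0.001, -0.0]
contact_force: [0.2, -0.7, 0.3]
gripper_width: 0.999
```

```bash
python3 rim.py cup_medium 0 w15 .3945 .2858
```

```text
16.53 [0.3958 0.2848 0.0353] [-1.18  0.53  0.54  2.17 -0.51  0.56 -0.27] F [ 0.2 -0.7  0.3]
cup_medium [0.394  0.2858] score 28.4 rel TCP [-0.0018  0.001 ]
```

View pics/w15_o.png

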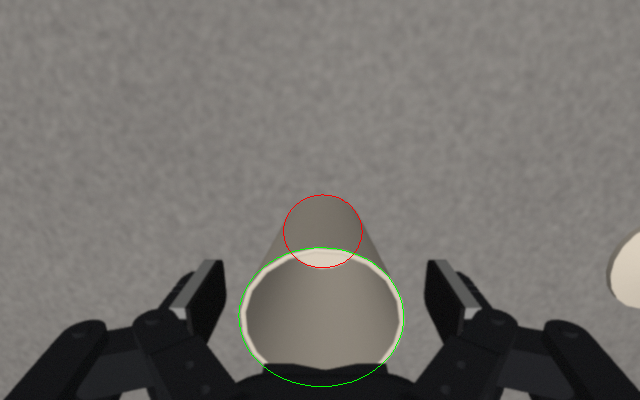

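apply_moves --moves "-1 -0.012 -0.008 0 0 0 0;-1 0 0 0 0 0 0;1 0 0 0 0 0 0;1 0 0 0 0 0 0;1 0 0 0 0 0 0;1 0 0 0 0 0 0;1 0 0 0 0 0 0;1 0 0 0 0 0 0;1 0 0 0 0 0 0" --force 25

```text
t: 17.33
eef_pos: [0.3934, 0.2876, 0.036]
tool_rot: [-0.001, 1.0, -0.0, 0.0]
contact_force: [-0.4, 0.1, 6.7]
gripper_width: 0.629
```

```bash
python3 rim.py cup_medium 0 w16 .394 .2858
```

```text
17.33 [0.3934 0.2876 0.036 ] [-1.19  0.53  0.54  2.17 -0.51  0.56 -0.27] F [-0.4  0.1  6.7]
cup_medium [0.393 0.286] score 25.3 rel TCP [-0.0004 -0.0015]
```

apply_moves --moves "1 0 0 -0.1 0 0 0;1 0 0 -0.3 0 0 0;1 0 0 -0.3 0 0 0;1 0 0 -0.3 0 0 0;1 0.192 0.254 0 0 0 0;1 0.192 0.254 0 0 0 0;1 0.192 0.254 0 0 0 0;1 0.192 0.254 0 0 0 0;1 0.192 0.254 0 0 0 0;1 0.192 0.254 0 0 0 0;1 0.192 0.254 0 0 0 0;1 0.192 0.254 0 0 0 0"

```text
t: 18.38
eef_pos: [0.578, 0.0415, 0.156]
tool_rot: [-0.0, 1.0, -0.0, -0.0]
contact_force: [0.7, 0.0, -0.8]
gripper_width: 0.624
```

apply_moves --moves "1 0.192 0.254 0 0 0 0;1 0.192 0.254 0 0 0 0;1 0.192 0.254 0 0 0 0;1 0.192 0.254 0 0 0 0;1 0 0 0.2 0 0 0;1 0 0 0.3 0 0 0;1 0 0 0.1 0 0 0;1 0 0 0 0 0 0;1 0 0 0 0 0 0;1 0 0 0 0 0 0"

```text
t: 19.22
eef_pos: [0.6705, -0.0785, 0.0853]
tool_rot: [0.0, 1.0, 0.0, 0.001]
contact_force: [-0.1, -0.0, -0.6]
gripper_width: 0.623
```

```bash
python3 close.py cup_medium riser_medium .0358 w17
```

```text
19.22 [ 0.6705 -0.0785  0.0853] [-0.4   0.72  0.62  1.7  -0.51  0.89  0.44] F [-0.1 -0.  -0.6]
zfoot 0.0495 riser rel [ 6.0e+01 -3.5e-03 -5.0e-04] foot rel [ 6.e+01  0.e+00 -2.e-03] cup must move xy [-0.0035  0.0015]
```

View pics/w17_o.png

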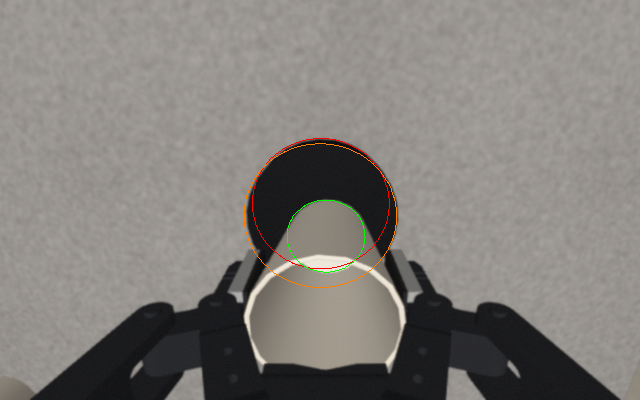

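apply_moves --moves "1 -0.029 -0.012 0 0 0 0;1 0 0 0.14 0 0 0;1 0 0 0 0 0 0;1 0 0 0 0 0 0;1 0 0 0 0 0 0"

```text
t: 19.68
eef_pos: [0.6664, -0.0772, 0.0675]
tool_rot: [0.0, 1.0, 0.0, 0.0]
contact_force: [-0.1, -0.3, -0.3]
gripper_width: 0.624
```

```bash
python3 close.py cup_medium riser_medium .0358 w18
```

```text
19.68 [ 0.6664 -0.0772  0.0675] [-0.39  0.73  0.61  1.72 -0.53  0.86  0.45] F [-0.1 -0.3 -0.3]
zfoot 0.0317 riser rel [ 6.0e+01  1.0e-03 -1.5e-03] foot rel [ 6.e+01  0.e+00 -2.e-03] cup must move xy [0.001  0.0005]
```

View pics/w18_o.png

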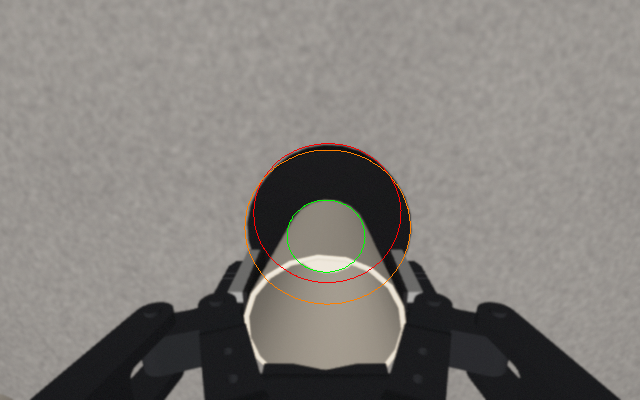

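apply_moves --moves "1 0.007 -0.003 0 0 0 0;1 0 0 0.05 0 0 0;1 0 0 0 0 0 0;1 0 0 0 0 0 0;-1 0 0 0 0 0 0;-1 0 0 0 0 0 0;-1 0 0 0 0 0 0;-1 0 0 0 0 0 0;-1 0 0 0 0 0 0;-1 0 0 -0.1 0 0 0;-1 0 0 -0.3 0 0 0;-1 0 0 -0.3 0 0 0"

```text
t: 20.73
eef_pos: [0.6655, -0.0768, 0.1447]
tool_rot: [0.0, 1.0, -0.0, -0.002]
contact_force: [1.7, 0.3, 0.1]
gripper_width: 0.996
```

apply_moves --moves "-1 0 0 -0.3 0 0 0;-1 0 0 -0.3 0 0 0;-1 0 0 0 0 0 0;-1 0 0 0 0 0 0;-1 0 0 0 0 0 0"

```text
t: 21.15
eef_pos: [0.6666, -0.0767, 0.2169]
tool_rot: [-0.0, 1.0, -0.0, 0.0]
contact_force: [1.2, -0.1, -0.6]
gripper_width: 0.999
```

```bash
python3 chk.py cup_medium riser_medium w19 .668 -.078
```

```text
21.15 [ 0.6666 -0.0767  0.2169] [-0.46  0.57  0.72  1.62 -0.41  1.11  0.36] F [ 1.2 -0.1 -0.6]
riser [ 0.6682 -0.0795] 29.756218 cup [ 0.6695 -0.079 ] 40.0 err [0.0012 0.0005]
```

View pics/w19_o.png

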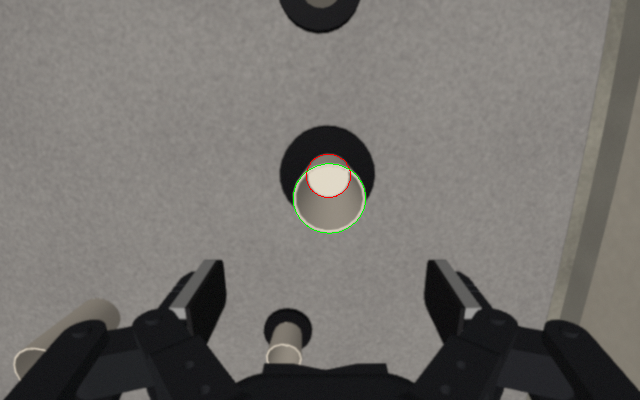

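apply_moves --moves "-1 -0.258 0.174 0 0 0 0;-1 -0.258 0.174 0 0 0 0;-1 -0.258 0.174 0 0 0 0;-1 -0.258 0.174 0 0 0 0;-1 -0.258 0.174 0 0 0 0;-1 -0.258 0.174 0 0 0 0;-1 -0.258 0.174 0 0 0 0;-1 -0.258 0.174 0 0 0 0;-1 -0.258 0.174 0 0 0 0;-1 0 0 0 0 0 0;-1 0 0 0 0 0 0;-1 0 0 0 0 0 0"

```text
t: 22.2
eef_pos: [0.3882, -0.2642, 0.216]
tool_rot: [-0.0, 1.0, 0.0, -0.0]
contact_force: [0.7, -0.0, -0.6]
gripper_width: 1.0
```

```bash
python3 rim.py cup_large 0 w20 .388 -.265
```

```text
22.2 [ 0.3882 -0.2642  0.216 ] [-0.3   0.2   0.89  2.09 -0.19  0.94  0.69] F [ 0.7 -0.  -0.6]
cup_large [ 0.384  -0.2632] score 39.8 rel TCP [-0.0042  0.0009]
```

View pics/w20_o.png

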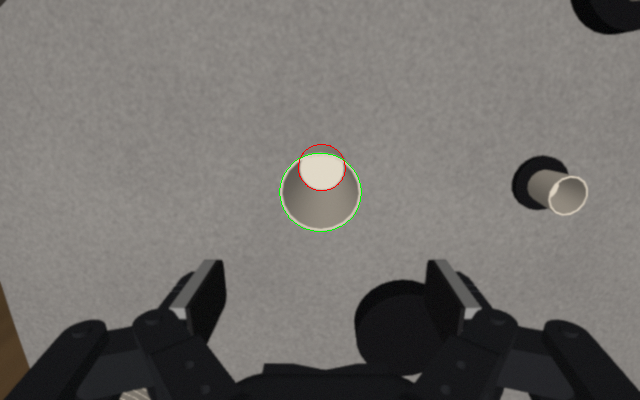

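apply_moves --moves "-1 -0.035 -0.007 0.2 0 0 0;-1 0 0 0.3 0 0 0;-1 0 0 0.3 0 0 0;-1 0 0 0.3 0 0 0;-1 0 0 0.28 0 0 0;-1 0 0 0 0 0 0;-1 0 0 0 0 0 0;-1 0 0 0 0 0 0"

```text
t: 22.92
eef_pos: [0.385, -0.2643, 0.0519]
tool_rot: [0.0, 1.0, 0.0, 0.0]
contact_force: [0.3, 0.3, 0.7]
gripper_width: 1.001
```

```bash
python3 rim.py cup_large 0 w21 .384 -.2632
```

```text
22.92 [ 0.385  -0.2643  0.0519] [-0.05  0.5   0.64  2.22 -0.54  0.59  1.  ] F [0.3 0.3 0.7]
cup_large [ 0.3842 -0.263 ] score 30.5 rel TCP [-0.0008  0.0013]
```

View pics/w21_o.png

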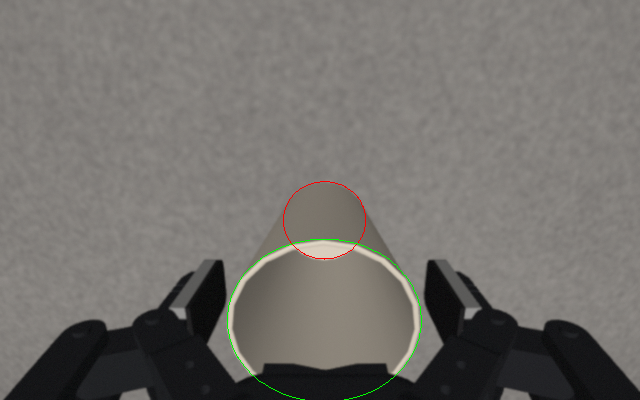

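apply_moves --moves "-1 -0.006 -0.008 0 0 0 0;-1 0 0 0 0 0 0;1 0 0 0 0 0 0;1 0 0 0 0 0 0;1 0 0 0 0 0 0;1 0 0 0 0 0 0;1 0 0 0 0 0 0;1 0 0 0 0 0 0;1 0 0 0 0 0 0" --force 25

```text
t: 23.72
eef_pos: [0.384, -0.2633, 0.0517]
tool_rot: [-0.0, 1.0, -0.0, 0.001]
contact_force: [0.1, 0.7, 8.8]
gripper_width: 0.712
```

```bash
python3 rim.py cup_large 0 w22 .384 -.263
```

```text
23.72 [ 0.384  -0.2633  0.0517] [-0.05  0.49  0.64  2.22 -0.54  0.58  1.  ] F [0.1 0.7 8.8]
cup_large [ 0.3828 -0.2638] score 14.9 rel TCP [-0.0012 -0.0005]
```

apply_moves --moves "1 0 0 -0.1 0 0 0;1 0 0 -0.3 0 0 0;1 0 0 -0.3 0 0 0;1 0.135 0.264 0 0 0 0;1 0.135 0.264 0 0 0 0;1 0.135 0.264 0 0 0 0;1 0.135 0.264 0 0 0 0;1 0.135 0.264 0 0 0 0;1 0.135 0.264 0 0 0 0;1 0 0 0.2 0 0 0;1 0 0 0.1 0 0 0;1 0 0 0 0 0 0"

```text
t: 24.77
eef_pos: [0.4787, -0.4511, 0.0955]
tool_rot: [-0.002, 1.0, -0.0, -0.002]
contact_force: [-0.1, 0.9, -0.9]
gripper_width: 0.709
```

apply_moves --moves "1 0 0 0 0 0 0;1 0 0 0 0 0 0"

```text
t: 24.93
eef_pos: [0.4805, -0.4524, 0.0996]
tool_rot: [-0.0, 1.0, 0.0, 0.0]
contact_force: [-0.6, 0.4, 0.4]
gripper_width: 0.711
```

```bash
python3 close.py cup_large riser_large .0518 w23
```

```text
24.93 [ 0.4805 -0.4524  0.0996] [ 0.2   0.69  0.68  1.73 -0.53  0.91  1.1 ] F [-0.6  0.4  0.4]
zfoot 0.0478 riser rel [ 5.99727e+01 -1.00000e-03  0.00000e+00] foot rel [ 6.e+01 -1.e-03 -5.e-04] cup must move xy [0.     0.0005]
```

View pics/w23_o.png

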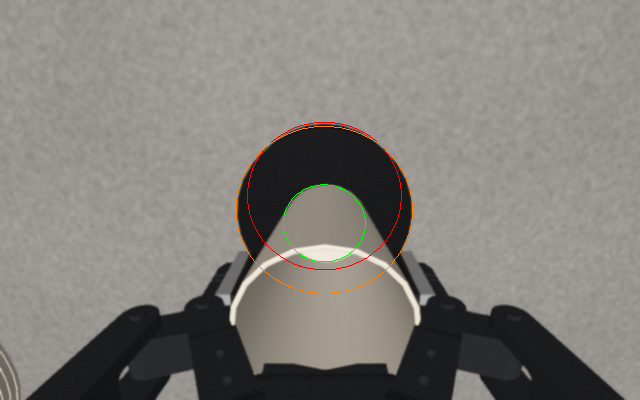

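apply_moves --moves "1 0 0 0.08 0 0 0;1 0 0 0 0 0 0;1 0 0 0 0 0 0"

```text
t: 25.23
eef_pos: [0.4804, -0.4524, 0.0891]
tool_rot: [-0.0, 1.0, 0.0, -0.0]
contact_force: [0.9, 0.1, -0.0]
gripper_width: 0.712
```

```bash
sed -i 's/arc(0,R_-.0015,60),arc(0,R_+.0015,60)/arc(0,R_-.0015,25),arc(0,R_+.0015,25)/' close.py; python3 close.py cup_large riser_large .0518 w24; python3 - <<'E'
import cv2
a=cv2.imread('pics/w24_o.png');cv2.imwrite('pics/w24_c.png',cv2.resize(a[100:330,220:440],None,fx=2.6,fy=2.6,interpolation=cv2.INTER_CUBIC))
g=cv2.cvtColor(cv2.imread('pics/w24.png'),cv2.COLOR_BGR2GRAY).astype(int)
import numpy as np
for r in range(130,225,12):
    d=np.where(g[r,220:440]<80)[0]+220;print(r,d.min(),d.max(),(d.min()+d.max())/2)
E
```

```text
25.23 [ 0.4804 -0.4524  0.0891] [ 0.21  0.7   0.67  1.74 -0.54  0.89  1.11] F [ 0.9  0.1 -0. ]
zfoot 0.0373 riser rel [ 6.0e+01 -4.0e-03 -1.5e-03] foot rel [ 6.e+01 -1.e-03 -5.e-04] cup must move xy [-0.003 -0.001]
130 297 352 324.5
142 275 374 324.5
154 261 387 324.0
166 250 399 324.5
178 243 406 324.5
190 238 411 324.5
202 234 414 324.0
214 234 415 324.5
```

View pics/w24_c.png

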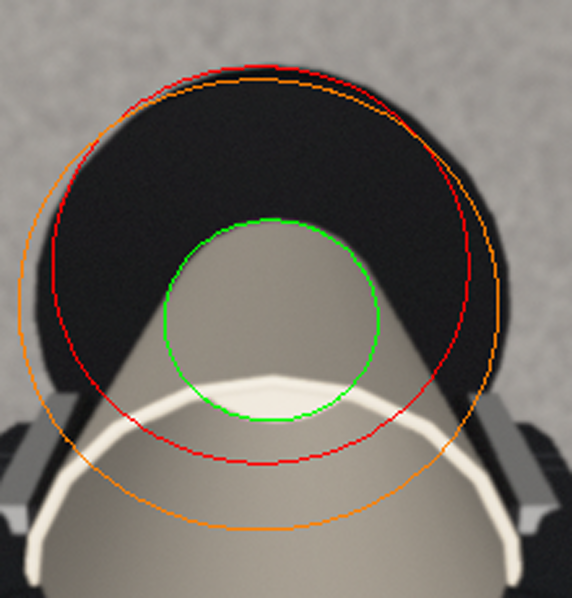

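apply_moves --moves "1 0 0.006 0 0 0 0;1 0 0 0.03 0 0 0;1 0 0 0 0 0 0;1 0 0 0 0 0 0;-1 0 0 0 0 0 0;-1 0 0 0 0 0 0;-1 0 0 0 0 0 0;-1 0 0 0 0 0 0;-1 0 0 0 0 0 0;-1 0 0 -0.1 0 0 0;-1 0 0 -0.3 0 0 0;-1 0 0 -0.3 0 0 0"

```text
t: 26.28
eef_pos: [0.4796, -0.453, 0.17]
tool_rot: [-0.001, 1.0, -0.0, -0.001]
contact_force: [1.3, -0.6, 1.3]
gripper_width: 0.997
```

apply_moves --moves "-1 0 0 -0.3 0 0 0;-1 0 0 -0.3 0 0 0;-1 0 0 0 0 0 0;-1 0 0 0 0 0 0;-1 0 0 0 0 0 0"

```text
t: 26.7
eef_pos: [0.4804, -0.4535, 0.2421]
tool_rot: [-0.0, 1.0, -0.0, 0.0]
contact_force: [-0.1, 1.0, -0.6]
gripper_width: 1.001
```

```bash
python3 chk.py cup_large riser_large w25 .48 -.453
```

```text
26.7 [ 0.4804 -0.4535  0.2421] [ 0.13  0.55  0.79  1.62 -0.42  1.15  1.02] F [-0.1  1.  -0.6]
riser [ 0.4792 -0.4528] 28.952213 cup [ 0.481  -0.4542] 40.0 err [ 0.0018 -0.0015]
```

View pics/w25_o.png

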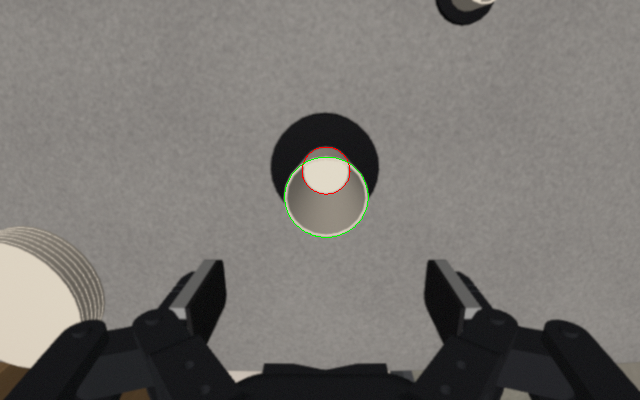

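```bash
python3 - <<'E'
from rim import *
G={'mini':(.6222,-.278),'small':(.6622,.0937),'medium':(.6693,-.079),'large':(.4805,-.4538)}
for nm in('top','scene'):
    p=imaging.read_camera(nm);cv2.imwrite(f'pics/{nm}9.png',p['image'][:,:,::-1])
    for k,g in G.items():
        r=RIS['riser_'+k];c,v=refine(p,'cup_'+k,r[0],g);print(nm,k,'cup',c.round(4),round(v,1),'err vs riser',(c-np.array(g)).round(4))
a=cv2.imread('pics/top9.png');b=cv2.imread('pics/scene9.png')
cv2.imwrite('pics/fin.png',np.vstack([cv2.resize(a[110:270,100:520],(800,305)),cv2.resize(b[90:290,150:530],(560,295)) if 0 else cv2.resize(b[120:280,130:530],(800,295))]))
E
```

```text
top mini cup [ 0.622  -0.2788] 14.1 err vs riser [-0.0002 -0.0008]
top small cup [0.6634 0.0934] 16.3 err vs riser [ 0.0012 -0.0003]
top medium cup [ 0.6703 -0.0782] 17.7 err vs riser [0.001  0.0008]
top large cup [ 0.4825 -0.4538] 17.4 err vs riser [0.002 0.   ]
scene mini cup [ 0.6207 -0.28  ] 15.9 err vs riser [-0.0015 -0.002 ]
scene small cup [0.6627 0.0924] 20.2 err vs riser [ 0.0005 -0.0013]
scene medium cup [ 0.6698 -0.08  ] 22.8 err vs riser [ 0.0005 -0.001 ]
scene large cup [ 0.4818 -0.455 ] 11.5 err vs riser [ 0.0012 -0.0012]
```

View pics/fin.png

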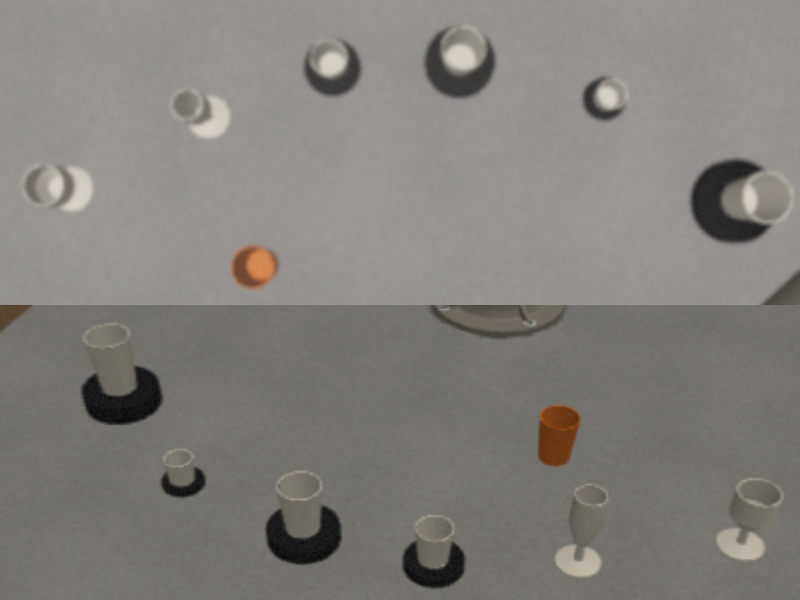

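```bash
python3 -c "
from station import bot
print(bot.hand_in())"
```

```text
the job is handed in; nothing more can be done
None
```

All four tumblers now stand upright on the risers of their size rank, and I handed the job in at about 27 s of the 120 s allowed. I placed them in order: mini, small, medium, then large. The orange look-alike and both stemmed cups were left where they stood.

**Centring:** The final top and scene pictures put each cup within about 2.5 mm of its riser's middle. The arm is clear of everything, with the gripper open about 0.24 m up.

**Checks that disagreed:**
- **Large cup:** the wrist view read it 1.8 mm off in x and 1.5 mm off in y. The top camera read 2.0 and 0.0 mm, and the scene camera 1.2 and 1.2 mm.
- **Mini cup:** the wrist view read 0.2 mm off in each direction, but the scene camera read 1.5 and 2.0 mm.

These differences are about the size of the 2 mm camera calibration error, so I did not move either cup again.

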